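Mirror the row of finishing supplies for a left-handed goldsmith

ROBOT

A 6-joint arm with a two-finger parallel gripper is mounted at the origin on a cart in front of the work surface, level with it; the furniture and walls round the work are solid. World frame = base frame: x ahead of the robot, y to its left, z up, the work surface at z = 0. Lengths are in mm, angles in degrees, forces in N, time in s.
With the tool pointing down it reaches from about 350 to 875 mm from the base axis. Payload 4.2 kg.
Tool frame: the origin (TCP) lies between the finger pads; the fingertips stand 8 mm ahead of it and the grasp point (between the pads) lies 11 mm behind it; z points along the fingers, y is the line along which they close (so a half turn about z gives the same grasp; the last joint's range is limited). The gripper opens to 87 mm and grips with 3 to 60 N. Pads are 19 mm wide; open, the fingers measure 117 mm over their backs; the gripper's body (75 mm by 190 mm) begins 51 mm behind the grasp point.
Start: joints at [86.952, 22.042, 0.453, 0, -68.411, -14.817], TCP at [191.7, 594.853, 230.55] pointing down, gripper open.
Joint ranges: [-179.83, 179.83], [-69.29, 118.12], [-61.27, 80.66], [-181.25, 117.63], [-171.15, -9.14], [-177.46, 177.46]. Speed limits (degrees/s): [159.86, 159.86, 180, 180, 180, 180].

INTERFACE

Orientations are given as [roll, pitch, yaw] about the fixed x, y, z axes, in that order (R = Rz(yaw) Ry(pitch) Rx(roll)).
In Python, from bench import bot gives the robot as it stands.
- The arm moves only by the tool drive_tool, never from a script. Its argument "deltas" is a list that holds one entry, the list of rows, each a list of 4 numbers: the shift along the tool's x, y, z normalised to -1 to 1, where 1 is 0.1 m, then the turn about the tool's z normalised to -1 to 1, where 1 is 2 pi rad. A call has 1 to 12 rows; each row is the pose to reach, as a shift and turn from the pose commanded when the call began, along the tool's axes at that moment, turning the shorter way round; what a row does not reach only later rows make up. A row lasts 1/8 s, in which the tool goes at most 62.5 mm and 10.7 degrees, less where a joint would pass 70% of its speed; a pose out of reach is approached as far as the arm can. A call with a number of a shift or a turn outside -1 to 1 is refused whole. A call with a gripper value outside its range is refused whole. "gripper" is the opening, from 0 (shut) to 1 (fully open), set as the call begins (left out, the last holds). The fingers move at their own pace and stop on an object; the grip force is fixed at half the most. Time passes only in rows, so rows that repeat a pose let the fingers close. It gives the time, the measured TCP pose, the force, the opening and the grip force at its end, in the units of the state.
- bot.read_state(): the state, without advancing time (a new reading comes with each control period).
- bot.snapshot(name): name is "scene" or "top" or "wrist"; returns (picture, depth): 420x560x3 uint8, red, green, blue; 420x560 float32, mm along the optical axis (not along the pixel's ray), 0 where there is no reading.
- bot.calibration(name): a dict with "camera_matrix" (3x3 intrinsics, pixels), "k1" (the pictures are not rectified: a ray, as slopes to the right and down, at radius r is drawn at 1 + k1 r^2 times it, then the intrinsics apply), "extrinsics" (4x4, takes a point from camera to world coordinates); the wrist camera has in their place "mount" (4x4, takes a point from camera to tool coordinates, whose origin is the TCP and whose axes are the flange's). Camera axes: x right, y up, looking along -z (the intrinsics and any distortion apply to the point x, -y, -z); pixel columns grow to the right and rows downward; lengths in mm; the calibration is good to about 2 mm. A picture is of the moment at which its call begins: read the wrist's pose just before it. calibration takes no time and is no camera call.
- bot.hand_in(): hands the job in; it is judged then, once.
The state is a dict: "time_s": time; "q": joint angles; "qvel": joint speeds; "joint_torque": joint torques, N m; "ee_pos": TCP position; "eef_rot": TCP orientation; "force": force on the tool from outside, world axes, zero at the start; "ft_torque": the same for the moment, N m; "width": finger opening in mm; "gripper_force": force on a finger pad.
Only numpy, scipy, OpenCV 4.12 (cv2) and the standard library are available. Lean on these libraries where they do the work, as an engineer would, in place of code of your own. Each camera call takes 0.05 s, during which the arm holds its last target. There are 200 camera calls.

TASK

A left-handed goldsmith takes over the bench: move the four finishing supplies from the wooden cups on the strip into the four pockets of the bare steel rack, in reverse order, so that the one now leftmost in its row ends up rightmost in the rack, and so on through the row. Stand each one upright on the floor of its own pocket, never knocking any of them over on the way.

Things in the scene. Friction and masses are not known exactly. Their poses are not given: they have to be found in the camera images.
- cap_bottle: Small grey bottle with a maroon cap, round, 26 mm diameter, 77 mm tall, about 90 g; straight-sided over its whole height. Origin: centre of its underside; z up. Can be held anywhere from 25 to 65 mm up.
- dropper_bottle: Amber dropper bottle with a black dropper top, the tallest thing in the row: round body 33 mm diameter up to 70 mm, then a narrow top, 102 mm tall in all, about 70 g. Origin: centre of its underside; z up. Hold it by the body.
- wax: Green block of carving wax, 24 (x) x 45 (y) x 41 (z) mm, about 70 g. Origin: centre of its underside; z up. In its cup the long side runs roughly along the row, so it is held across its 24 mm (its x).
- tubes: Bundle of five upright thin brass and steel collet tubes fixed together, 16 (x) x 15 (y) mm, the tubes 30 to 46 mm tall, about 50 g; held best across its x at 20 to 30 mm up. Origin: centre of its underside; z up.
- strip: Dark wooden strip, 70 (x) x 330 (y) x 5 mm, fixed, that carries the four wooden cups in one row at y = +0.12, +0.04, -0.04, -0.12 m in its frame. Origin: centre of its underside on the worktop; y runs along the row towards the robot's left, x away from the robot. Inner floors of the cups are 10 mm above the worktop, lips 16 mm.
- rack: Empty one-piece bare steel rack, 58 (x) x 330 (y) x 16 mm, fixed, with four open pockets in one row, centres at y = +0.12, +0.04, -0.04, -0.12 m in its frame, each 50 (x) x 64 (y) mm inside. Origin: centre of its underside on the worktop; y runs along the row towards the robot's left, x away from the robot. Pocket floors 10 mm above the worktop, lips 16 mm.
- cup_cap_bottle: One of four identical light wooden cups on the strip: the one in which the bottle with the maroon cap stands at the start; it is fixed and empty once the thing is taken. 58 x 72 mm outside, 50 (x) x 64 (y) mm inside, lip 6 mm above its inner floor. Origin: centre of its underside, 5 mm below the inner floor. Axes as the strip.
- cup_dropper_bottle: One of four identical light wooden cups on the strip: the one in which the amber dropper bottle stands at the start; it is fixed and empty once the thing is taken. 58 x 72 mm outside, 50 (x) x 64 (y) mm inside, lip 6 mm above its inner floor. Origin: centre of its underside, 5 mm below the inner floor. Axes as the strip.
- cup_wax: One of four identical light wooden cups on the strip: the one in which the green wax block stands at the start; it is fixed and empty once the thing is taken. 58 x 72 mm outside, 50 (x) x 64 (y) mm inside, lip 6 mm above its inner floor. Origin: centre of its underside, 5 mm below the inner floor. Axes as the strip.
- cup_tubes: One of four identical light wooden cups on the strip: the one in which the bundle of collet tubes stands at the start; it is fixed and empty once the thing is taken. 58 x 72 mm outside, 50 (x) x 64 (y) mm inside, lip 6 mm above its inner floor. Origin: centre of its underside, 5 mm below the inner floor. Axes as the strip.
Not all that is in view belongs to the job. Leave any orange or red look-alike of the wax alone.

How it is judged (in metres and radians):
At the end, for the whole second after the job is handed in: Each thing stands upright (within 0.1 rad), at rest, on the floor (within 4 mm) of the rack pocket that mirrors its starting cup (row y of +0.12, +0.04, -0.04, -0.12 m becomes -0.12, -0.04, +0.04, +0.12), within 26 mm of the pocket centre along the row and 20 mm across it (((y of cup_cap_bottle in the frame of strip between 0.1 and 0.14 m and y of cap_bottle in the frame of rack between -0.146 and -0.094 m) or (y of cup_cap_bottle in the frame of strip between 0.02 and 0.06 m and y of cap_bottle in the frame of rack between -0.066 and -0.014 m) or (y of cup_cap_bottle in the frame of strip between -0.06 and -0.02 m and y of cap_bottle in the frame of rack between 0.014 and 0.066 m) or (y of cup_cap_bottle in the frame of strip between -0.14 and -0.1 m and y of cap_bottle in the frame of rack between 0.094 and 0.146 m)) and x of cap_bottle in the frame of rack between -0.02 and 0.02 m and z of cap_bottle in the frame of rack between 0.006 and 0.014 m and angle between each of cap_bottle, dropper_bottle, wax, tubes's own z axis and vertical below 0.1 rad and linear speed of each of cap_bottle, dropper_bottle, wax, tubes below 0.02 m/s and angular speed of each of cap_bottle, dropper_bottle, wax, tubes below 0.3 rad/s and ((y of cup_dropper_bottle in the frame of strip between 0.1 and 0.14 m and y of dropper_bottle in the frame of rack between -0.146 and -0.094 m) or (y of cup_dropper_bottle in the frame of strip between 0.02 and 0.06 m and y of dropper_bottle in the frame of rack between -0.066 and -0.014 m) or (y of cup_dropper_bottle in the frame of strip between -0.06 and -0.02 m and y of dropper_bottle in the frame of rack between 0.014 and 0.066 m) or (y of cup_dropper_bottle in the frame of strip between -0.14 and -0.1 m and y of dropper_bottle in the frame of rack between 0.094 and 0.146 m)) and x of dropper_bottle in the frame of rack between -0.02 and 0.02 m and z of dropper_bottle in the frame of rack between 0.006 and 0.014 m and ((y of cup_wax in the frame of strip between 0.1 and 0.14 m and y of wax in the frame of rack between -0.146 and -0.094 m) or (y of cup_wax in the frame of strip between 0.02 and 0.06 m and y of wax in the frame of rack between -0.066 and -0.014 m) or (y of cup_wax in the frame of strip between -0.06 and -0.02 m and y of wax in the frame of rack between 0.014 and 0.066 m) or (y of cup_wax in the frame of strip between -0.14 and -0.1 m and y of wax in the frame of rack between 0.094 and 0.146 m)) and x of wax in the frame of rack between -0.02 and 0.02 m and z of wax in the frame of rack between 0.006 and 0.014 m and ((y of cup_tubes in the frame of strip between 0.1 and 0.14 m and y of tubes in the frame of rack between -0.146 and -0.094 m) or (y of cup_tubes in the frame of strip between 0.02 and 0.06 m and y of tubes in the frame of rack between -0.066 and -0.014 m) or (y of cup_tubes in the frame of strip between -0.06 and -0.02 m and y of tubes in the frame of rack between 0.014 and 0.066 m) or (y of cup_tubes in the frame of strip between -0.14 and -0.1 m and y of tubes in the frame of rack between 0.094 and 0.146 m)) and x of tubes in the frame of rack between -0.02 and 0.02 m and z of tubes in the frame of rack between 0.006 and 0.014 m); the robot touches nothing.
It fails at once if one of the four things is knocked over (leans more than 0.8 rad) (angle between any of cap_bottle, dropper_bottle, wax, tubes's own z axis and vertical above 0.8 rad).
It also fails if it takes over 123 s, if anything falls off the work surface, if the arm or the gripper's body presses on something with over 40 N, if the wrist force passes 120 N, or if a joint passes its speed limit or range.

## Working session

There is one attempt and no reset: what is moved stays moved. The work goes in short steps, Python scripts to look and compute and a tool call to move; the robot and the scene stay as the last step left them, time stands still between calls to the robot, and variables do not carry over. Pictures are saved under pics/ and viewed, at most 14 in all, crops included, and the job is handed in when it is done.

Besides the shell and the picture viewer there is one more tool, called as name(argument=value, ...), one argument or row to a line, values as JSON. drive_tool: Moves the arm, as the interface text tells. Its arguments: {"type":"object","properties":{"deltas":{"type":"array","items":{"type":"array","items":{"type":"array","items":{"type":"number"}}}},"gripper":{"type":"number"}},"required":["deltas"]}

```bash
mkdir -p pics; cat > h.py <<'E'
import numpy as np, cv2
from bench import bot
def save(n,f,im): cv2.imwrite(f'pics/{f}.png',im[:,:,::-1])
def ray(cal,E,u,v):
    K=np.array(cal['camera_matrix']);xd=(u-K[0,2])/K[0,0];yd=(v-K[1,2])/K[1,1]
    x,y=xd,yd
    for _ in range(20):
        s=1+cal['k1']*(x*x+y*y);x,y=xd/s,yd/s
    d=E[:3,:3]@np.array([x,-y,-1]);return E[:3,3],d
def plane(cal,E,u,v,z):
    o,d=ray(cal,E,u,v);return o+d*(z-o[2])/d[2]
def depthpt(cal,E,u,v,dep):
    o,d=ray(cal,E,u,v);return o+d*dep
E
python3 - <<'E'
from h import *
s=bot.read_state();print(s)
for n in('scene','top'):
    im,d=bot.snapshot(n);save(n,n+'0',im);np.savez(n+'0',im=im,d=d)
    c=bot.calibration(n);print(n,c)
print(bot.calibration('wrist'))
E
```

```text
{'time_s': 0.0, 'q': array([ 8.69501098e+01,  2.20891372e+01,  3.79835520e-01, -3.02792131e-02,
       -6.84116439e+01, -1.48165743e+01]), 'qvel': array([-0.11356951, -0.04533714, -0.03580104, -0.03224725, -0.05134438,
        0.02789599]), 'joint_torque': array([ 7.90167360e-04, -3.90666676e+01,  1.87411934e+01,  4.22006786e+00,
        1.11189019e-02, -1.84696560e-04]), 'ee_pos': array([191.54474733, 594.30194518, 229.47374451]), 'eef_rot': array([ 1.79875879e+02, -3.73334053e-03, -1.78776310e+01]), 'force': array([-0.20025818, -0.38329887, -0.45771705]), 'ft_torque': array([ 0.00667073, -0.02958076,  0.01508221]), 'gripper_force': 0.0, 'width': 86.55343200676934}
scene {'camera_matrix': array([[483.40596385,   0.        , 281.26769557],
       [  0.        , 483.40596385, 207.85014724],
       [  0.        ,   0.        ,   1.        ]]), 'k1': 0.017013696329931577, 'extrinsics': array([[ 6.64883220e-01,  6.03845848e-01, -4.39659522e-01,
        -1.11775286e+02],
       [-7.46856283e-01,  5.28248535e-01, -4.03929670e-01,
        -5.55507693e+02],
       [-1.16617561e-02,  5.969285
[... 549 characters left out ...]
,  1.63913688e-01,  9.86320674e-01,
         1.62467960e+03],
       [ 0.00000000e+00,  0.00000000e+00,  0.00000000e+00,
         1.00000000e+00]])}
{'camera_matrix': array([[307.68173933,   0.        , 280.54281158],
       [  0.        , 307.68173933, 204.37137845],
       [  0.        ,   0.        ,   1.        ]]), 'k1': -0.04623325581907656, 'mount': array([[-1.63252856e-03,  9.56775001e-01,  2.90824572e-01,
         8.08634563e+01],
       [ 9.99998666e-01,  1.57615096e-03,  4.28108734e-04,
         2.91906476e-01],
       [-4.87796946e-05,  2.90824883e-01, -9.56776298e-01,
        -1.54963066e+02],
       [ 0.00000000e+00,  0.00000000e+00,  0.00000000e+00,
         1.00000000e+00]])}
```

View pics/scene0.png

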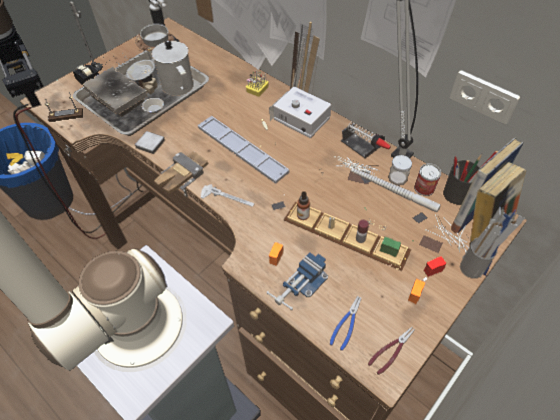

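View pics/top0.png

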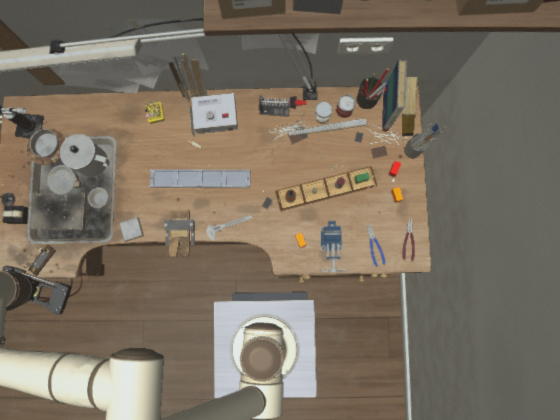

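The strip lies at top px (326,188). From left to right it holds the dropper bottle (291,196), the tubes (315,190), the cap bottle (340,183) and the wax (362,178). The bare rack is at (200,178). The possible wax blocks are green (362,178), red (395,169), orange (397,195) and orange (300,240). Only the green one sits in a cup, so it is the wax.

```bash
python3 - <<'E'
from h import *
z=np.load('top0.npz');im=z['im'];c=bot.calibration('top');E=c['extrinsics']
hsv=cv2.cvtColor(im,cv2.COLOR_RGB2HSV)
def hues(u,v): return hsv[v,u]
for p in [(165,178),(188,178),(213,178),(238,178),(281,205),(303,183),(327,196)]: print(p,hsv[p[1],p[0]],im[p[1],p[0]])
def rect(m,box,zz,name):
    k=np.zeros_like(m);x0,y0,x1,y1=box;k[y0:y1,x0:x1]=m[y0:y1,x0:x1]
    k=cv2.morphologyEx(k,cv2.MORPH_CLOSE,np.ones((5,5)))
    cs,_=cv2.findContours(k,cv2.RETR_EXTERNAL,cv2.CHAIN_APPROX_NONE);q=max(cs,key=cv2.contourArea)
    w=np.array([plane(c,E,*p[0],zz)[:2] for p in q],np.float32)
    print(name,cv2.contourArea(q),cv2.minAreaRect(w))
rect(((hsv[:,:,0]>95)&(hsv[:,:,0]<135)&(hsv[:,:,2]>90)).astype(np.uint8)*255,(140,160,260,200),16,'rack')
rect(((hsv[:,:,0]>40)&(hsv[:,:,0]<85)&(hsv[:,:,1]>90)).astype(np.uint8)*255,(345,165,380,190),51,'wax')
# enlarged crop
cr=cv2.resize(im[155:255,265:415],None,fx=5,fy=5,interpolation=cv2.INTER_CUBIC);save(0,'crop',cr)
E
```

```text
(165, 178) [107  24 172] [156 163 172]
(188, 178) [108  22 174] [159 165 174]
(213, 178) [109  24 172] [156 162 172]
(238, 178) [106  25 173] [156 164 173]
(281, 205) [ 17 108 123] [123 100  71]
(303, 183) [ 16  99 142] [142 116  87]
(327, 196) [ 17 101 161] [161 134  97]
rack 1521.5 ((550.065673828125, 206.0563201904297), (326.5458068847656, 53.99532699584961), 88.69023132324219)
wax 42.5 ((534.1054077148438, -320.78680419921875), (16.02861785888672, 36.82060241699219), 15.035054206848145)
```

View pics/crop.png

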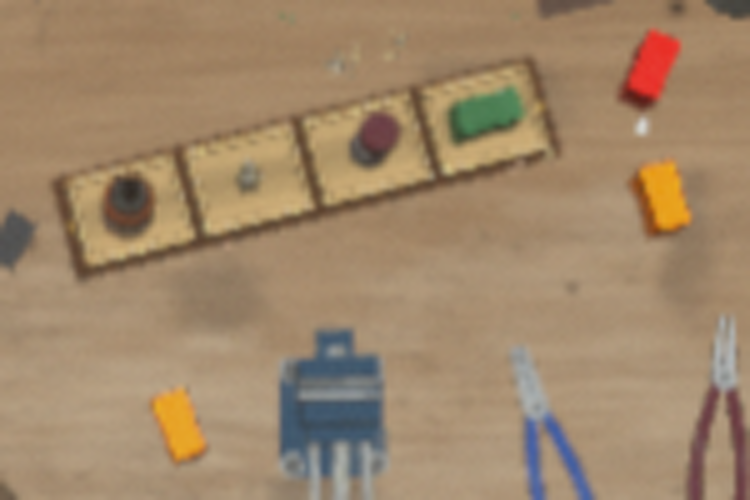

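```bash
python3 - <<'E'
from h import *
c=bot.calibration('top');E=c['extrinsics']
P=[plane(c,E,265+u/5,155+v/5,5)[:2] for u,v in[(60,180),(530,60),(557,155),(83,275)]]
P=np.array(P);print(P);C=P.mean(0);yv=(P[0]+P[3]-P[1]-P[2])/2;print('strip',C,np.linalg.norm(yv),np.degrees(np.arctan2(-yv[0],yv[1])))
E
```

```text
[[ 503.60096897  -47.62023251]
 [ 578.21939734 -359.53912395]
 [ 513.91059735 -374.09835508]
 [ 440.32996676  -61.46841044]]
strip [ 509.01523261 -210.68153049] 320.9455599240234 13.348816573090515
```

drive_tool(
  deltas=[
    [[0.95,-0.31,-0.2,0.2003],[0.95,-0.31,-0.2,0.2003],[0.95,-0.31,-0.2,0.2003],[0.95,-0.31,-0.2,0.2003],[0.95,-0.31,-0.2,0.2003],[0.95,-0.31,-0.2,0.2003],[0.95,-0.31,-0.2,0.2003],[0.95,-0.31,-0.2,0.2003]],
  ],
  gripper=1,
)

```text
time_s: 1.1
ee_pos: [291.5, 595.0, 249.9]
eef_rot: [180.0, -0.1, -89.9]
force: [0.1, 0.5, 0.1]
width: 86.8
gripper_force: 0.0
```

drive_tool(
  deltas=[
    [[0.5,-0.25,0,0],[1,-0.5,0,0]],
  ],
)

```text
time_s: 1.35
ee_pos: [341.8, 494.2, 249.8]
eef_rot: [180.0, -0.1, -89.7]
force: [0.8, 0.2, 0.3]
width: 87.4
gripper_force: 0.0
```

drive_tool(
  deltas=[
    [[0.5,-0.25,0,0],[1,-0.5,0,0]],
  ],
)

```text
time_s: 1.6
ee_pos: [392.2, 393.6, 250.5]
eef_rot: [180.0, -0.0, -89.8]
force: [0.4, 0.6, -1.2]
width: 86.8
gripper_force: 0.0
```

drive_tool(
  deltas=[
    [[0.5,-0.25,0,0],[1,-0.5,0,0]],
  ],
)

```text
time_s: 1.85
ee_pos: [442.2, 293.6, 250.6]
eef_rot: [-180.0, 0.0, -89.8]
force: [1.0, 0.4, 1.0]
width: 87.2
gripper_force: 0.0
```

drive_tool(
  deltas=[
    [[0.5,-0.25,0,0],[1,-0.5,0,0],[1,-0.5,0,0],[1,-0.5,0,0]],
  ],
)

```text
time_s: 2.35
ee_pos: [491.8, 195.2, 250.4]
eef_rot: [180.0, 0.0, -89.9]
force: [-0.1, 0.1, 0.2]
width: 86.8
gripper_force: 0.0
```

```bash
cat >> h.py <<'E'
from scipy.spatial.transform import Rotation as R
def wrist(name):
    s=bot.read_state();im,d=bot.snapshot('wrist');c=bot.calibration('wrist')
    T=np.eye(4);T[:3,:3]=R.from_euler('xyz',s['eef_rot'],degrees=True).as_matrix();T[:3,3]=s['ee_pos']
    E=T@c['mount'];save(0,name,im);np.savez(name,im=im,d=d,E=E);return im,d,c,E,s
E
python3 - <<'E'
from h import *
im,d,c,E,s=wrist('wr_rack');print(s['time_s'],s['ee_pos'],s['eef_rot'])
E
```

```text
2.35 [491.79730736 195.17119153 250.41866221] [ 1.79986551e+02  3.11648163e-03 -8.99375246e+01]
```

View pics/wr_rack.png

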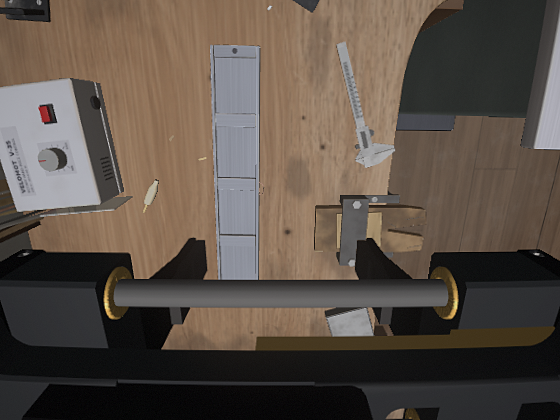

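drive_tool(
  deltas=[
    [[0.5,-0.02,0,0],[1,-0.04,0,0]],
  ],
)

```text
time_s: 2.65
ee_pos: [495.6, 96.0, 250.5]
eef_rot: [180.0, 0.0, -89.7]
force: [-0.2, -1.4, 0.2]
width: 86.7
gripper_force: 0.0
```

drive_tool(
  deltas=[
    [[0.5,-0.02,0,0],[1,-0.04,0,0]],
  ],
)

```text
time_s: 2.9
ee_pos: [499.9, -4.6, 250.7]
eef_rot: [-180.0, 0.0, -89.7]
force: [-0.3, 0.4, 0.5]
width: 87.1
gripper_force: 0.0
```

drive_tool(
  deltas=[
    [[0.5,-0.02,0,0],[1,-0.04,0,0]],
  ],
)

```text
time_s: 3.15
ee_pos: [504.2, -104.7, 250.7]
eef_rot: [-180.0, 0.0, -89.8]
force: [-0.0, -0.4, 1.1]
width: 87.3
gripper_force: 0.0
```

drive_tool(
  deltas=[
    [[0.5,-0.02,0,-0.02],[1,-0.04,0,-0.037],[1,-0.04,0,-0.037],[1,-0.04,0,-0.037],[1,-0.04,0,-0.037]],
  ],
)

```text
time_s: 3.78
ee_pos: [508.3, -203.2, 250.7]
eef_rot: [-180.0, 0.0, -76.5]
force: [-1.1, -0.0, 0.9]
width: 86.6
gripper_force: 0.0
```

```bash
python3 - <<'E'
from h import *
im,d,c,E,s=wrist('wr_strip');print(s['time_s'],s['ee_pos'],s['eef_rot'])
E
```

```text
3.775 [ 508.3026918  -203.16311669  250.65169828] [-1.79990670e+02  6.02810343e-03 -7.65139755e+01]
```

View pics/wr_strip.png

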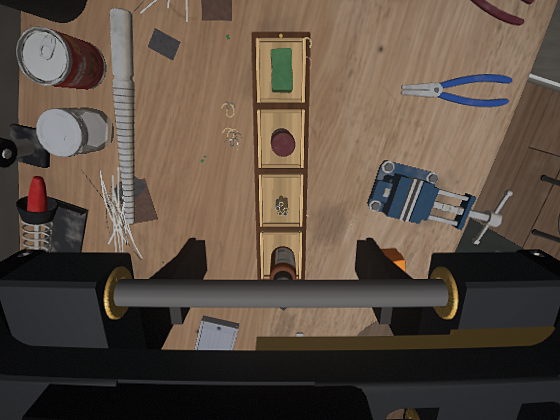

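The wrist picture of the strip shows green wax at (282,69), the maroon cap at (284,142) and the tubes at (282,205), with the dropper partly hidden at (285,265). The rack picture shows pocket dividers at rows 117, 177 and 235, its far end at row 45, and its sides at columns 212 and 260.

```bash
python3 - <<'E'
from h import *
c=bot.calibration('wrist')
z=np.load('wr_strip.npz');im,d,E=z['im'],z['d'],z['E'];hsv=cv2.cvtColor(im,cv2.COLOR_RGB2HSV)
# top surfaces from depth: points within strip frame
th=np.radians(13.35);Rm=np.array([[np.cos(th),-np.sin(th)],[np.sin(th),np.cos(th)]]);C=np.array([509,-210.7])
pts=[];px=[]
for v in range(20,290):
    for u in range(240,325):
        if d[v,u]>0: pts.append(depthpt(c,E,u,v,d[v,u]));px.append((u,v))
pts=np.array(pts);px=np.array(px);L=(pts[:,:2]-C)@Rm
print('floor z',np.percentile(pts[:,2],[5,25,50,95]))
for n,y,z0,z1 in[('wax',-120,42,60),('cap',-40,77,95),('tubes',40,28,62),('drop body',120,60,86),('drop top',120,100,120)]:
    m=(abs(L[:,1]-y)<30)&(abs(L[:,0])<30)&(pts[:,2]>z0)&(pts[:,2]<z1)
    if m.sum()<5: print(n,m.sum());continue
    r=cv2.minAreaRect(L[m].astype(np.float32));w=(r[0]@Rm.T)+C
    print(n,m.sum(),'local',np.round(r,1) if 0 else r,'world',w.round(1),'z',np.percentile(pts[m,2],[10,50,90]).round(1))
# strip outline corners at z=5 (wood top)
for p in[(253,33),(311,33),(250,228),(309,228)]: print(p,plane(c,E,*p,10).round(1))
z=np.load('wr_rack.npz');im,d,E=z['im'],z['d'],z['E'];g=cv2.cvtColor(im,cv2.COLOR_RGB2HSV)
m=((g[:,:,0]>95)&(g[:,:,0]<135)&(g[:,:,2]>90)).astype(np.uint8)*255
m[:,:195]=0;m[:,275:]=0;m[275:]=0
m=cv2.morphologyEx(m,cv2.MORPH_CLOSE,np.ones((5,5)));cs,_=cv2.findContours(m,cv2.RETR_EXTERNAL,cv2.CHAIN_APPROX_NONE);q=max(cs,key=cv2.contourArea)
for p in cv2.boxPoints(cv2.minAreaRect(q)): print('rack px',p.round(),plane(c,E,*p,16).round(1))
for v in(117,177,235): print('div',plane(c,E,237,v,16).round(1))
E
```

```text
floor z [-0.09705517  1.13261977  6.87433697 85.1554172 ]
wax 879 local ((0.8780860900878906, -116.5918960571289), (22.80746078491211, 43.13948059082031), 0.6301620006561279) world [ 536.8 -323.9] z [49.6 50.9 52.1]
cap 475 local ((-0.2729969024658203, -40.345191955566406), (23.919769287109375, 24.756994247436523), 0.6383132934570312) world [ 518.1 -250. ] z [83.  85.4 86.9]
tubes 161 local ((0.7562313079833984, 41.718563079833984), (14.942839622497559, 15.34427547454834), 66.50223541259766) world [ 500.1 -169.9] z [32.2 42.8 53.8]
drop body 365 local ((-0.75714111328125, 115.19237518310547), (31.31687355041504, 19.222461700439453), 0.06266777217388153) world [481.7 -98.8] z [63.4 71.1 81.8]
drop top 0
(253, 33) [ 579.3 -360.    10. ]
(311, 33) [ 513.6 -375.7   10. ]
(250, 228) [ 532.8 -121.7   10. ]
(309, 228) [ 453.8 -140.6   10. ]
rack px [210.  45.] [574.1  40.   16. ]
rack px [259.  45.] [517.3  40.4  16. ]
rack px [259. 274.] [523.3 336.5  16. ]
rack px [210. 274.] [593.3 336.7  16. ]
div [545.7 121.2  16. ]
div [548.7 196.   16. ]
div [552.  276.6  16. ]
```

drive_tool(
  deltas=[
    [[0.5,0,0.2,0],[1,0,0.5,0]],
  ],
)

```text
time_s: 4.08
ee_pos: [532.9, -301.7, 201.9]
eef_rot: [-179.8, -0.1, -76.4]
force: [1.1, 1.5, 0.0]
width: 87.3
gripper_force: 0.0
```

drive_tool(
  deltas=[
    [[0.23,0,0.3,0],[0.23,0,0.7,0],[0.23,0,0.7,0]],
  ],
)

```text
time_s: 4.45
ee_pos: [534.5, -322.8, 127.2]
eef_rot: [179.6, 0.3, -76.6]
force: [0.8, -0.9, 0.1]
width: 87.0
gripper_force: 0.0
```

drive_tool(
  deltas=[
    [[0,0,0.4,0],[0,0,0.75,0],[0,0,1.0,0],[0,0,1.0,0],[0,0,1.0,0]],
  ],
)

```text
time_s: 5.08
ee_pos: [538.3, -324.5, 33.1]
eef_rot: [-179.8, -0.2, -76.6]
force: [0.7, 1.3, 0.1]
width: 87.3
gripper_force: 0.0
```

drive_tool(
  deltas=[
    [[0,0,0.015,0],[0,0,0.015,0],[0,0,0.015,0],[0,0,0.015,0],[0,0,0.015,0],[0,0,0.015,0],[0,0,0.015,0],[0,0,0.015,0],[0,0,0.015,0],[0,0,0.015,0]],
  ],
  gripper=0,
)

```text
time_s: 6.32
ee_pos: [536.4, -324.4, 29.0]
eef_rot: [-180.0, -0.0, -76.7]
force: [-0.1, 0.0, -0.6]
width: 23.5
gripper_force: 30.0
```

drive_tool(
  deltas=[
    [[0,0,-0.2,0],[0,0,-0.6,0],[0,0,-1.0,0],[0,0,-1.0,0]],
  ],
)

```text
time_s: 6.82
ee_pos: [538.6, -325.2, 133.1]
eef_rot: [-179.6, -0.3, -76.6]
force: [-0.3, -0.2, -1.9]
width: 23.9
gripper_force: 30.0
```

drive_tool(
  deltas=[
    [[0,0,-0.4,0.02],[0,0,-0.4,0.0407],[0,0,-0.4,0.0407],[0,0,-0.4,0.0407]],
  ],
)

```text
time_s: 7.32
ee_pos: [535.7, -324.0, 167.6]
eef_rot: [179.9, 0.1, -91.2]
force: [0.3, -0.1, -0.5]
width: 23.4
gripper_force: 30.0
```

drive_tool(
  deltas=[
    [[-0.3,0,0,0],[-0.65,0,0,0],[-1,0,0,0]],
  ],
)

```text
time_s: 7.7
ee_pos: [538.2, -223.4, 168.0]
eef_rot: [179.9, 0.0, -91.2]
force: [0.1, 0.4, -0.5]
width: 23.9
gripper_force: 30.0
```

drive_tool(
  deltas=[
    [[-0.5,0,0,0],[-1,0,0,0]],
  ],
)

```text
time_s: 7.95
ee_pos: [540.4, -123.1, 168.1]
eef_rot: [179.9, -0.0, -91.3]
force: [-0.5, 0.3, -0.2]
width: 23.5
gripper_force: 30.0
```

drive_tool(
  deltas=[
    [[-0.5,0,0,0],[-1,0,0,0]],
  ],
)

```text
time_s: 8.2
ee_pos: [542.7, -22.9, 168.3]
eef_rot: [179.9, -0.0, -91.2]
force: [0.8, -0.4, -0.7]
width: 23.7
gripper_force: 30.0
```

drive_tool(
  deltas=[
    [[-0.5,0,0,0],[-1,0,0,0]],
  ],
)

```text
time_s: 8.45
ee_pos: [545.0, 77.0, 168.3]
eef_rot: [179.9, -0.0, -91.2]
force: [1.3, -0.4, -1.0]
width: 23.5
gripper_force: 30.0
```

drive_tool(
  deltas=[
    [[-0.5,0,0,0],[-1,0,0,0]],
  ],
)

```text
time_s: 8.7
ee_pos: [547.3, 177.0, 168.2]
eef_rot: [179.9, -0.1, -91.2]
force: [-0.1, 0.1, -1.4]
width: 23.4
gripper_force: 30.0
```

drive_tool(
  deltas=[
    [[-0.4,0,0,0],[-0.75,0,0,0],[-1,0,0,0],[-1,0,0,0],[-1,0,0,0],[-1,0,0,0]],
  ],
)

```text
time_s: 9.45
ee_pos: [550.1, 274.4, 169.1]
eef_rot: [180.0, -0.0, -91.4]
force: [-0.0, -0.6, -1.0]
width: 23.3
gripper_force: 30.0
```

```bash
python3 - <<'E'
from h import *
im,d,c,E,s=wrist('wr_place1');print(s['time_s'],s['ee_pos'],s['eef_rot'],s['width'])
im,d=bot.snapshot('top');cr=cv2.resize(im[130:230,130:280],None,fx=4,fy=4);save(0,'top1',cr)
E
```

```text
9.45 [550.07397114 274.38514133 169.0677373 ] [ 1.79981639e+02 -1.48370274e-02 -9.13706651e+01] 23.32762672569192
```

View pics/wr_place1.png

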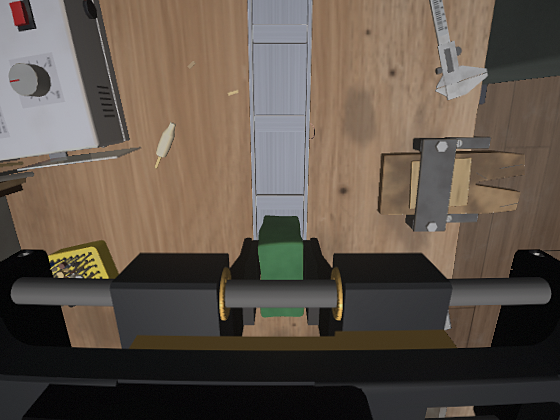

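The wax is held upright at (280,265). The dividers are at about rows 42, 115 and 195, and the rack's sides are at columns 249 and 312.

```bash
python3 - <<'E'
from h import *
c=bot.calibration('wrist');z=np.load('wr_place1.npz');im,E=z['im'],z['E']
cr=cv2.resize(im[0:240,225:335],None,fx=2.5,fy=2.5);g=cv2.cvtColor(im,cv2.COLOR_RGB2GRAY)
save(0,'crop2',cr)
for v in(42,115,195): print(plane(c,E,280,v,16).round(1))
for v in(20,75,150):
    r=np.abs(np.diff(g[v-3:v+4,235:330].astype(float).mean(0)));ix=np.argsort(-r)[:6]+235.5
    print(v,sorted(ix),[plane(c,E,u,v,16)[:2].round(1) for u in(min(ix),max(ix))])
E
```

```text
[547.7 132.6  16. ]
[549.4 197.2  16. ]
[551.5 277.2  16. ]
20 [np.float64(247.5), np.float64(250.5), np.float64(252.5), np.float64(306.5), np.float64(308.5), np.float64(310.5)] [array([576.4, 113.5]), array([519.8, 114.9])]
75 [np.float64(247.5), np.float64(248.5), np.float64(252.5), np.float64(305.5), np.float64(306.5), np.float64(310.5)] [array([578.8, 160.2]), array([519.9, 161.7])]
150 [np.float64(249.5), np.float64(250.5), np.float64(253.5), np.float64(255.5), np.float64(303.5), np.float64(308.5)] [array([580.6, 230. ]), array([521.9, 231.6])]
```

View pics/crop2.png

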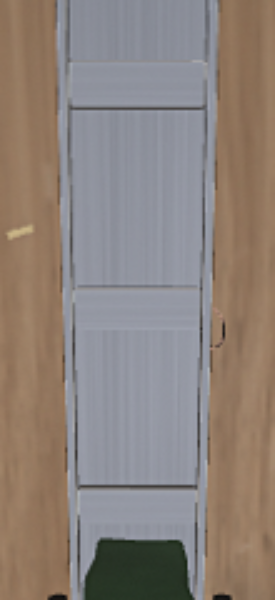

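drive_tool(
  deltas=[
    [[-0.25,-0.02,0,0],[-0.51,-0.02,0.2,0],[-0.51,-0.02,0.5,0],[-0.51,-0.02,0.8,0],[-0.51,-0.02,1.0,0],[-0.51,-0.02,1.0,0],[-0.51,-0.02,1.0,0]],
  ],
)

```text
time_s: 10.42
ee_pos: [554.0, 327.3, 70.0]
eef_rot: [-179.9, 0.1, -91.3]
force: [0.9, -0.2, -0.5]
width: 23.3
gripper_force: 30.0
```

drive_tool(
  deltas=[
    [[0,0,0.1,0],[0,0,0.2,0],[0,0,0.3,0],[0,0,0.36,0],[0,0,0.395,0],[0,0,0.395,0],[0,0,0.395,0],[0,0,0.395,0]],
  ],
)

```text
time_s: 11.42
ee_pos: [553.3, 326.5, 29.7]
eef_rot: [-180.0, 0.0, -91.3]
force: [0.5, 0.7, -0.6]
width: 23.2
gripper_force: 30.0
```

drive_tool(
  deltas=[
    [[0,0,0,0],[0,0,0,0],[0,0,0,0],[0,0,0,0],[0,0,0,0],[0,0,0,0],[0,0,-0.3,0],[0,0,-0.7,0],[0,0,-1,0]],
  ],
  gripper=1,
)

```text
time_s: 12.55
ee_pos: [553.6, 326.7, 131.3]
eef_rot: [-179.9, 0.0, -91.3]
force: [0.7, 0.5, -0.1]
width: 86.8
gripper_force: 0.0
```

drive_tool(
  deltas=[
    [[0,0,-0.4,0],[0.4,0.02,-0.4,0],[1,0.04,-0.4,0]],
  ],
)

```text
time_s: 12.92
ee_pos: [547.0, 226.7, 170.0]
eef_rot: [-179.9, 0.1, -91.2]
force: [1.1, -0.5, -0.1]
width: 87.4
gripper_force: 0.0
```

drive_tool(
  deltas=[
    [[0.5,0.02,0,0],[1,0.04,0,0]],
  ],
)

```text
time_s: 13.18
ee_pos: [540.3, 125.1, 169.8]
eef_rot: [-180.0, 0.0, -91.3]
force: [1.4, 0.1, 0.7]
width: 87.1
gripper_force: 0.0
```

drive_tool(
  deltas=[
    [[0.5,0.02,0,0],[1,0.04,0,0]],
  ],
)

```text
time_s: 13.42
ee_pos: [534.1, 25.2, 169.8]
eef_rot: [-180.0, 0.0, -91.3]
force: [0.9, 1.1, -0.5]
width: 87.3
gripper_force: 0.0
```

drive_tool(
  deltas=[
    [[0.5,0.02,0,0],[1,0.04,0,0]],
  ],
)

```text
time_s: 13.68
ee_pos: [527.8, -74.6, 169.8]
eef_rot: [-180.0, 0.0, -91.3]
force: [1.5, 0.6, 0.7]
width: 87.1
gripper_force: 0.0
```

drive_tool(
  deltas=[
    [[0.5,0.02,0,0],[1,0.04,0,0]],
  ],
)

```text
time_s: 13.92
ee_pos: [521.6, -174.6, 169.8]
eef_rot: [-180.0, -0.0, -91.3]
force: [-0.1, 0.5, 0.4]
width: 87.0
gripper_force: 0.0
```

drive_tool(
  deltas=[
    [[0.4,0.01,0,-0.02],[0.77,0.02,0,-0.0407],[0.77,0.02,0,-0.0407],[0.77,0.02,0,-0.0407],[0.77,0.02,0,-0.0407],[0.77,0.02,0,-0.0407]],
  ],
)

```text
time_s: 14.68
ee_pos: [518.3, -249.0, 169.7]
eef_rot: [-180.0, -0.0, -76.6]
force: [0.3, -0.1, -0.2]
width: 87.3
gripper_force: 0.0
```

```bash
python3 - <<'E'
from h import *
im,d,c,E,s=wrist('wr_cap');print(s['time_s'],s['ee_pos'],s['eef_rot'],s['width'])
for u,v in[(0,0)]:pass
hsv=cv2.cvtColor(im,cv2.COLOR_RGB2HSV)
# all reliable depth points near strip, in strip frame
th=np.radians(13.35);Rm=np.array([[np.cos(th),-np.sin(th)],[np.sin(th),np.cos(th)]]);C=np.array([509,-210.7])
pts=np.array([depthpt(c,E,u,v,d[v,u]) for v in range(0,270,1) for u in range(230,340) if d[v,u]>0]);L=(pts[:,:2]-C)@Rm
for n,y,a,b in[('cap',-40,80,92)]:
    m=(abs(L[:,1]-y)<30)&(abs(L[:,0])<30)&(pts[:,2]>a)&(pts[:,2]<b)
    if m.sum()>5:
        r=cv2.minAreaRect(L[m].astype(np.float32));print(n,m.sum(),r,(r[0]@Rm.T)+C)
E
```

```text
14.675 [ 518.32199995 -249.02906662  169.71804675] [-1.79988756e+02 -2.51568332e-03 -7.65824077e+01] 87.30400321918441
cap 694 ((-0.5327935218811035, -40.675960540771484), (24.063858032226562, 24.546417236328125), 39.05069351196289) [ 517.87363864 -250.39982584]
```

View pics/wr_cap.png

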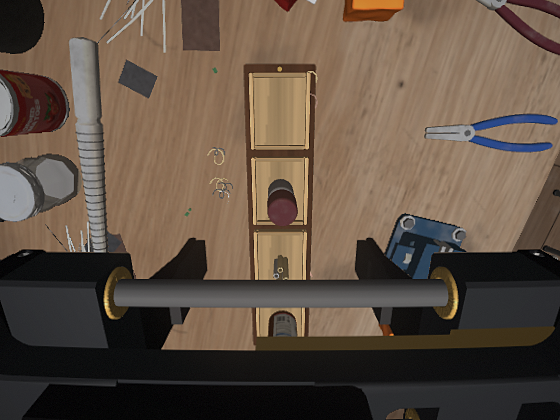

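The cap top is at (282,205) in the picture, directly under the tool within 2 mm.

drive_tool(
  deltas=[
    [[0,0,0.3,0],[0,0,0.6,0],[0,0,0.8,0],[0,0,1.0,0],[0,0,1.0,0]],
  ],
)

```text
time_s: 15.35
ee_pos: [517.1, -249.3, 68.2]
eef_rot: [179.8, 0.1, -76.6]
force: [0.3, 0.7, 0.5]
width: 87.0
gripper_force: 0.0
```

drive_tool(
  deltas=[
    [[0.01,0,0.15,0],[0.01,0,0.255,0],[0.01,0,0.255,0],[0.01,0,0.255,0]],
  ],
)

```text
time_s: 15.85
ee_pos: [518.6, -251.0, 44.3]
eef_rot: [-180.0, -0.0, -76.6]
force: [0.7, -0.1, -0.9]
width: 87.0
gripper_force: 0.0
```

drive_tool(
  deltas=[
    [[0,0,0,0],[0,0,0,0],[0,0,0,0],[0,0,0,0],[0,0,0,0],[0,0,0,0],[0,0,0,0],[0,0,0,0],[0,0,0,0]],
  ],
  gripper=0,
)

```text
time_s: 16.98
ee_pos: [518.5, -250.9, 44.2]
eef_rot: [-180.0, -0.0, -76.6]
force: [0.3, 0.7, 0.3]
width: 24.5
gripper_force: 30.0
```

drive_tool(
  deltas=[
    [[0,0,-0.2,0],[0,0,-0.6,0],[0,0,-1.0,0],[0,0,-1.0,0]],
  ],
)

```text
time_s: 17.48
ee_pos: [520.3, -251.4, 147.5]
eef_rot: [-179.6, -0.2, -76.6]
force: [-0.3, 0.9, -1.3]
width: 24.7
gripper_force: 30.0
```

drive_tool(
  deltas=[
    [[0,0,-0.3,0.02],[0,0,-0.3,0.0407],[0,0,-0.3,0.0407],[0,0,-0.3,0.0407]],
  ],
)

```text
time_s: 17.98
ee_pos: [517.6, -250.7, 172.8]
eef_rot: [179.9, 0.0, -91.2]
force: [-0.2, 0.9, -1.5]
width: 24.6
gripper_force: 30.0
```

drive_tool(
  deltas=[
    [[-0.3,-0.01,0,0],[-0.65,-0.03,0,0],[-1,-0.043,0,0]],
  ],
)

```text
time_s: 18.35
ee_pos: [524.5, -150.1, 173.2]
eef_rot: [179.9, 0.0, -91.3]
force: [0.1, 0.3, -0.2]
width: 24.5
gripper_force: 30.0
```

drive_tool(
  deltas=[
    [[-0.5,-0.02,0,0],[-1,-0.043,0,0]],
  ],
)

```text
time_s: 18.6
ee_pos: [531.1, -49.9, 173.3]
eef_rot: [179.9, -0.0, -91.3]
force: [1.0, -0.8, -2.0]
width: 24.6
gripper_force: 30.0
```

drive_tool(
  deltas=[
    [[-0.5,-0.02,0,0],[-1,-0.043,0,0]],
  ],
)

```text
time_s: 18.85
ee_pos: [537.6, 50.3, 173.4]
eef_rot: [179.9, -0.0, -91.2]
force: [0.2, 0.1, -0.8]
width: 24.5
gripper_force: 30.0
```

drive_tool(
  deltas=[
    [[-0.5,-0.02,0,0],[-1,-0.043,0,0]],
  ],
)

```text
time_s: 19.1
ee_pos: [544.2, 150.1, 173.4]
eef_rot: [179.9, -0.0, -91.2]
force: [0.9, -0.6, -0.7]
width: 24.7
gripper_force: 30.0
```

drive_tool(
  deltas=[
    [[-0.4,-0.02,0,0],[-0.75,-0.03,0,0],[-0.965,-0.043,0,0],[-0.965,-0.043,0,0],[-0.965,-0.043,0,0],[-0.965,-0.043,0,0]],
  ],
)

```text
time_s: 19.85
ee_pos: [551.1, 243.9, 174.1]
eef_rot: [180.0, -0.0, -91.4]
force: [0.1, -0.7, -0.9]
width: 24.8
gripper_force: 30.0
```

drive_tool(
  deltas=[
    [[0,0,0.2,0],[0,0,0.5,0],[0,0,0.8,0],[0,0,1.0,0],[0,0,1.0,0]],
  ],
)

```text
time_s: 20.48
ee_pos: [550.3, 243.5, 72.6]
eef_rot: [179.8, -0.1, -91.4]
force: [0.3, 0.1, -0.4]
width: 24.1
gripper_force: 30.0
```

drive_tool(
  deltas=[
    [[0,0,0.1,0],[0,0,0.2,0],[0,0,0.26,0],[0,0,0.295,0],[0,0,0.295,0],[0,0,0.295,0],[0,0,0.295,0]],
  ],
)

```text
time_s: 21.35
ee_pos: [551.2, 245.0, 44.7]
eef_rot: [-180.0, 0.0, -91.3]
force: [0.2, 0.3, 0.2]
width: 24.5
gripper_force: 30.0
```

drive_tool(
  deltas=[
    [[0,0,0,0],[0,0,0,0],[0,0,0,0],[0,0,0,0],[0,0,0,0],[0,0,0,0],[0,0,-0.3,0],[0,0,-0.7,0],[0,0,-1,0]],
  ],
  gripper=1,
)

```text
time_s: 22.48
ee_pos: [551.5, 245.2, 146.3]
eef_rot: [-179.9, 0.0, -91.3]
force: [0.2, 0.6, -0.2]
width: 87.1
gripper_force: 0.0
```

drive_tool(
  deltas=[
    [[0,0,-0.3,0],[0.4,0.04,-0.3,0],[1,0.1,-0.3,0]],
  ],
)

```text
time_s: 22.85
ee_pos: [539.0, 145.3, 174.9]
eef_rot: [-179.9, 0.0, -91.2]
force: [0.2, -0.3, -1.1]
width: 87.3
gripper_force: 0.0
```

drive_tool(
  deltas=[
    [[0.5,0.05,0,0],[1,0.1,0,0]],
  ],
)

```text
time_s: 23.1
ee_pos: [526.1, 43.9, 174.8]
eef_rot: [-180.0, 0.0, -91.3]
force: [0.3, -0.5, 0.2]
width: 86.9
gripper_force: 0.0
```

drive_tool(
  deltas=[
    [[0.5,0.05,0,0],[1,0.1,0,0]],
  ],
)

```text
time_s: 23.35
ee_pos: [513.9, -55.8, 174.8]
eef_rot: [-180.0, 0.0, -91.3]
force: [1.2, -0.4, -0.3]
width: 87.1
gripper_force: 0.0
```

drive_tool(
  deltas=[
    [[0.4,0.04,0,-0.02],[0.8,0.08,0,-0.0407],[1,0.1,0,-0.0407],[1,0.1,0,-0.0407],[1,0.1,0,-0.0407],[1,0.1,0,-0.0407]],
  ],
)

```text
time_s: 24.1
ee_pos: [502.2, -153.2, 174.6]
eef_rot: [-180.0, 0.0, -76.6]
force: [0.1, -0.3, 0.6]
width: 87.1
gripper_force: 0.0
```

```bash
python3 - <<'E'
from h import *
im,d,c,E,s=wrist('wr_tub');print(s['time_s'],s['ee_pos'],s['eef_rot'],s['width'])
th=np.radians(13.35);Rm=np.array([[np.cos(th),-np.sin(th)],[np.sin(th),np.cos(th)]]);C=np.array([509,-210.7])
P=[];X=[]
for v in range(0,275):
    for u in range(230,340):
        if d[v,u]>0: P.append(depthpt(c,E,u,v,d[v,u]));X.append((u,v))
P=np.array(P);X=np.array(X);L=(P[:,:2]-C)@Rm
m=(abs(L[:,1]-40)<30)&(abs(L[:,0])<24)&(P[:,2]>22)
r=cv2.minAreaRect(L[m].astype(np.float32));print(m.sum(),r,(r[0]@Rm.T)+C,P[m,2].max(),X[m].min(0),X[m].max(0))
m=m&(P[:,2]>34);r=cv2.minAreaRect(L[m].astype(np.float32));print(m.sum(),r,(r[0]@Rm.T)+C)
save(0,'crop3',cv2.resize(im[140:290,200:360],None,fx=4,fy=4,interpolation=cv2.INTER_CUBIC))
E
```

```text
24.1 [ 502.19729721 -153.2145778   174.58360484] [-1.79991895e+02  4.62571480e-03 -7.65862490e+01] 87.13787903668495
275 ((0.7697124481201172, 41.568363189697266), (15.507322311401367, 14.650167465209961), 83.62865447998047) [ 500.1508234  -170.07718192] 57.989600521063096 [280 170] [296 191]
219 ((0.7296481132507324, 41.578407287597656), (15.458263397216797, 14.617051124572754), 84.32103729248047) [ 500.10952253 -170.07666004]
```

View pics/crop3.png

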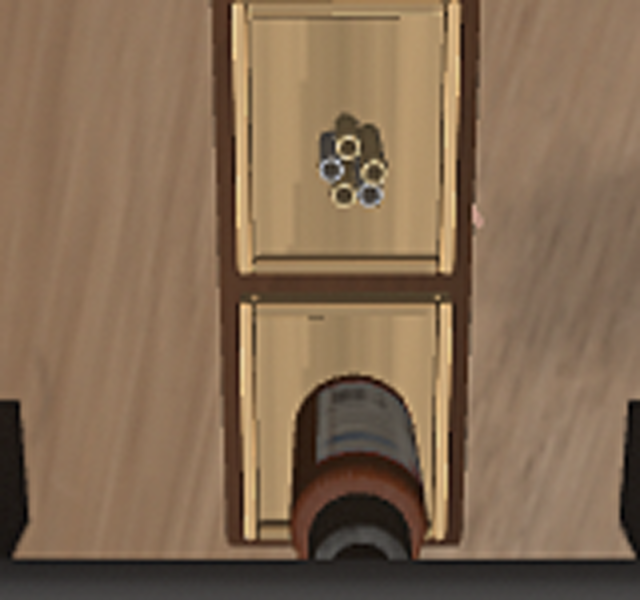

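The five tubes stand at crop (350,170), with the cup axis-aligned. The dropper body shows at crop (355,470).

drive_tool(
  deltas=[
    [[0.16,0.06,0.2,0],[0.16,0.06,0.5,0],[0.16,0.06,0.8,0],[0.16,0.06,1.0,0],[0.16,0.06,1.0,0]],
  ],
)

```text
time_s: 24.78
ee_pos: [498.9, -170.4, 73.2]
eef_rot: [179.8, 0.1, -76.6]
force: [-0.4, -0.1, -0.2]
width: 87.0
gripper_force: 0.0
```

drive_tool(
  deltas=[
    [[0,0,0.2,0],[0,0,0.35,0],[0,0,0.465,0],[0,0,0.465,0],[0,0,0.465,0]],
  ],
)

```text
time_s: 25.4
ee_pos: [500.4, -171.0, 28.5]
eef_rot: [-179.9, -0.0, -76.6]
force: [0.4, 0.9, 0.7]
width: 87.0
gripper_force: 0.0
```

drive_tool(
  deltas=[
    [[0,0,0,0],[0,0,0,0],[0,0,0,0],[0,0,0,0],[0,0,0,0],[0,0,0,0],[0,0,0,0],[0,0,0,0],[0,0,0,0],[0,0,0,0]],
  ],
  gripper=0,
)

```text
time_s: 26.65
ee_pos: [499.9, -171.0, 28.1]
eef_rot: [180.0, -0.0, -76.7]
force: [0.2, 0.4, -0.5]
width: 14.5
gripper_force: 30.0
```

drive_tool(
  deltas=[
    [[0,0,-0.2,0],[0,0,-0.6,0],[0,0,-1.0,0],[0,0,-1.0,0]],
  ],
)

```text
time_s: 27.15
ee_pos: [502.2, -171.2, 131.4]
eef_rot: [-179.6, -0.1, -76.6]
force: [-0.6, -0.3, -1.4]
width: 14.6
gripper_force: 30.0
```

drive_tool(
  deltas=[
    [[0,0,-0.4,0.02],[0,0,-0.4,0.0407],[0,0,-0.4,0.0407],[0,0,-0.4,0.0407]],
  ],
)

```text
time_s: 27.65
ee_pos: [499.1, -170.9, 166.9]
eef_rot: [179.9, 0.0, -91.2]
force: [0.4, -0.5, -1.4]
width: 14.6
gripper_force: 30.0
```

drive_tool(
  deltas=[
    [[-0.3,-0.03,0,0],[-0.65,-0.08,0,0],[-1,-0.123,0,0]],
  ],
)

```text
time_s: 28.02
ee_pos: [514.1, -70.4, 167.1]
eef_rot: [179.9, -0.0, -91.2]
force: [0.7, -0.8, -0.3]
width: 14.5
gripper_force: 30.0
```

drive_tool(
  deltas=[
    [[-0.5,-0.06,0,0],[-1,-0.123,0,0]],
  ],
)

```text
time_s: 28.28
ee_pos: [528.7, 29.7, 167.2]
eef_rot: [179.9, -0.0, -91.2]
force: [0.2, 0.0, -0.4]
width: 14.5
gripper_force: 30.0
```

drive_tool(
  deltas=[
    [[-0.5,-0.06,0,0],[-1,-0.123,0,0]],
  ],
)

```text
time_s: 28.52
ee_pos: [543.3, 129.6, 167.1]
eef_rot: [179.9, -0.0, -91.2]
force: [1.0, -0.2, -1.0]
width: 14.5
gripper_force: 30.0
```

drive_tool(
  deltas=[
    [[-0.25,-0.03,0,0],[-0.37,-0.046,0,0],[-0.37,-0.046,0,0],[-0.37,-0.046,0,0],[-0.37,-0.046,0,0]],
  ],
)

```text
time_s: 29.15
ee_pos: [549.0, 163.9, 168.2]
eef_rot: [180.0, -0.0, -91.4]
force: [0.3, 0.4, -0.5]
width: 15.0
gripper_force: 30.0
```

```bash
python3 - <<'E'
from h import *
im,d,c,E,s=wrist('wr_tub2');print(s['time_s'],s['ee_pos'],s['eef_rot'],s['width'])
E
```

```text
29.15 [548.97531266 163.89194505 168.21234844] [ 1.79999203e+02 -1.71247174e-03 -9.13816965e+01] 14.956022005198715
```

View pics/wr_tub2.png

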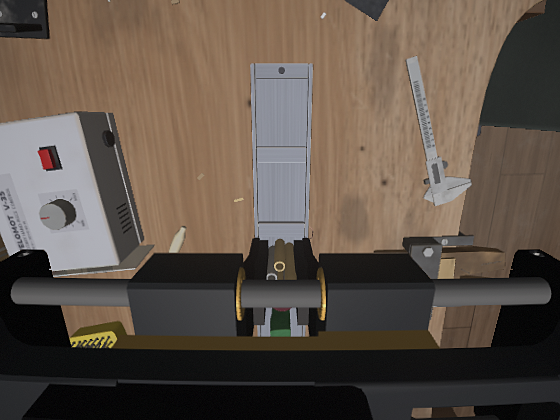

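The tubes are held upright at (280,270), and the target pocket is in line below them.

drive_tool(
  deltas=[
    [[0,0,0.2,0],[0,0,0.5,0],[0,0,0.8,0],[0,0,1.0,0],[0,0,1.0,0]],
  ],
)

```text
time_s: 29.82
ee_pos: [548.1, 164.0, 66.7]
eef_rot: [179.8, -0.1, -91.4]
force: [0.2, 0.8, -0.9]
width: 14.2
gripper_force: 30.0
```

drive_tool(
  deltas=[
    [[0,0,0.1,0],[0,0,0.2,0],[0,0,0.3,0],[0,0,0.36,0],[0,0,0.395,0],[0,0,0.395,0],[0,0,0.395,0],[0,0,0.395,0]],
  ],
)

```text
time_s: 30.82
ee_pos: [549.2, 165.1, 28.8]
eef_rot: [-180.0, 0.0, -91.3]
force: [-0.6, -0.2, -0.8]
width: 14.2
gripper_force: 30.0
```

drive_tool(
  deltas=[
    [[0,0,0,0],[0,0,0,0],[0,0,0,0],[0,0,0,0],[0,0,0,0],[0,0,0,0],[0,0,-0.3,0],[0,0,-0.7,0],[0,0,-1,0]],
  ],
  gripper=1,
)

```text
time_s: 31.95
ee_pos: [549.4, 165.2, 130.2]
eef_rot: [-179.9, 0.0, -91.3]
force: [0.1, -0.3, 0.7]
width: 85.9
gripper_force: 0.0
```

drive_tool(
  deltas=[
    [[0,0,-0.4,0],[0.4,0.15,-0.4,0],[1,0.39,-0.4,0]],
  ],
)

```text
time_s: 32.33
ee_pos: [508.8, 67.8, 169.0]
eef_rot: [-179.9, 0.0, -91.2]
force: [-0.8, 0.1, -0.5]
width: 86.6
gripper_force: 0.0
```

drive_tool(
  deltas=[
    [[0.4,0.15,0,-0.02],[0.8,0.3,0,-0.0407],[1,0.39,0,-0.0407],[1,0.39,0,-0.0407],[1,0.39,0,-0.0407],[1,0.39,0,-0.0407]],
  ],
)

```text
time_s: 33.08
ee_pos: [468.0, -30.4, 168.5]
eef_rot: [-180.0, -0.0, -76.6]
force: [0.2, 0.1, 0.1]
width: 87.2
gripper_force: 0.0
```

```bash
python3 - <<'E'
from h import *
im,d,c,E,s=wrist('wr_drop');print(s['time_s'],s['ee_pos'],s['eef_rot'],s['width'])
th=np.radians(13.35);Rm=np.array([[np.cos(th),-np.sin(th)],[np.sin(th),np.cos(th)]]);C=np.array([509,-210.7])
P=[];X=[]
for v in range(0,275):
    for u in range(230,340):
        if d[v,u]>0: P.append(depthpt(c,E,u,v,d[v,u]));X.append((u,v))
P=np.array(P);X=np.array(X);L=(P[:,:2]-C)@Rm
for a,b in((20,65),(60,84),(102,125)):
    m=(abs(L[:,1]-120)<30)&(abs(L[:,0])<24)&(P[:,2]>a)&(P[:,2]<b)
    if m.sum()<5: print(m.sum());continue
    r=cv2.minAreaRect(L[m].astype(np.float32));print(a,m.sum(),r,(r[0]@Rm.T)+C,P[m,2].max(),X[m].min(0),X[m].max(0))
im2,_=bot.snapshot('top');a=cv2.resize(im2[140:220,140:400],None,fx=2.5,fy=2.5,interpolation=cv2.INTER_CUBIC)
b=cv2.resize(im[80:290,150:400],None,fx=1.5,fy=1.5);W=np.zeros((a.shape[0]+b.shape[0],650,3),np.uint8);W[:a.shape[0],:a.shape[1]]=a;W[a.shape[0]:,:b.shape[1]]=b;save(0,'mix',W)
E
```

```text
33.075 [467.96618268 -30.36159211 168.48518486] [-1.79988999e+02 -6.27270939e-05 -7.66068946e+01] 87.19164113549544
20 15 ((-1.3868770599365234, 107.4428482055664), (3.5493664741516113, 19.958696365356445), 87.89217376708984) [ 482.84216313 -106.48072813] 61.13984882879902 [273 113] [297 118]
60 601 ((-1.0392358303070068, 122.46007537841797), (32.59372329711914, 31.904321670532227), 43.36151885986328) [479.71294895 -91.7890303 ] 83.85022132356411 [265 114] [304 155]
102 284 ((-1.1532096862792969, 122.58348083496094), (12.679030418395996, 12.741779327392578), 46.578102111816406) [479.57356074 -91.69527598] 113.07528039905966 [276 129] [294 148]
```

View pics/mix.png

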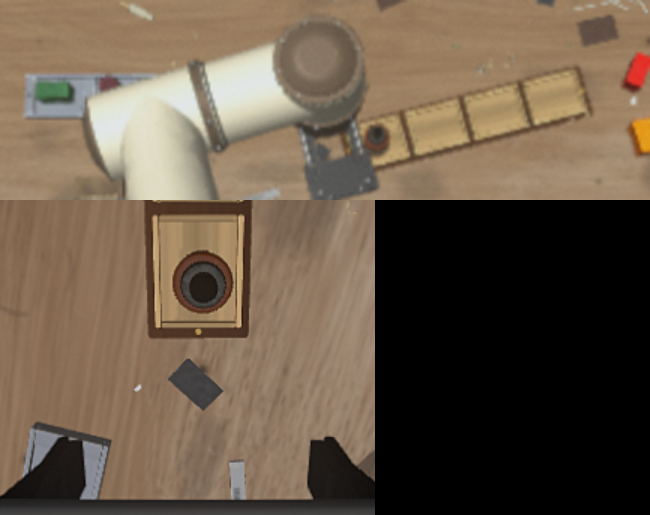

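The dropper bottle is at crop (203,283), upright in its cup and fully in view. The measured heights match it: 113 for the top and 32 for the body width.

drive_tool(
  deltas=[
    [[0.31,0.015,0,0],[0.623,0.03,0,0],[0.623,0.03,0.2,0],[0.623,0.03,0.5,0],[0.623,0.03,0.8,0],[0.623,0.03,0.95,0],[0.623,0.03,0.95,0]],
  ],
)

```text
time_s: 34.05
ee_pos: [478.2, -92.3, 72.4]
eef_rot: [179.8, 0.0, -76.6]
force: [-0.1, 0.2, 0.1]
width: 87.1
gripper_force: 0.0
```

drive_tool(
  deltas=[
    [[0,0,0.1,0],[0,0,0.165,0],[0,0,0.165,0],[0,0,0.165,0]],
  ],
)

```text
time_s: 34.55
ee_pos: [479.0, -92.5, 57.3]
eef_rot: [-180.0, -0.0, -76.6]
force: [0.9, 0.1, 0.3]
width: 87.2
gripper_force: 0.0
```

drive_tool(
  deltas=[
    [[0,0,0,0],[0,0,0,0],[0,0,0,0],[0,0,0,0],[0,0,0,0],[0,0,0,0],[0,0,0,0],[0,0,0,0],[0,0,0,0]],
  ],
  gripper=0,
)

```text
time_s: 35.67
ee_pos: [478.8, -92.5, 57.0]
eef_rot: [180.0, -0.0, -76.7]
force: [0.8, -0.2, -0.9]
width: 31.3
gripper_force: 30.0
```

drive_tool(
  deltas=[
    [[0,0,-0.2,0],[0,0,-0.5,0],[0,0,-0.8,0.02],[0,0,-0.8,0.0407],[0,0,-0.8,0.0407],[0,0,-0.8,0.0407]],
  ],
)

```text
time_s: 36.42
ee_pos: [478.3, -92.5, 136.5]
eef_rot: [179.9, -0.0, -91.2]
force: [0.2, 0.7, -0.7]
width: 31.6
gripper_force: 30.0
```

drive_tool(
  deltas=[
    [[-0.25,-0.1,0,0],[-0.55,-0.2,0,0],[-0.895,-0.32,0,0]],
  ],
)

```text
time_s: 36.8
ee_pos: [512.7, -3.2, 136.4]
eef_rot: [179.9, -0.0, -91.3]
force: [1.3, -0.3, -0.7]
width: 31.4
gripper_force: 30.0
```

drive_tool(
  deltas=[
    [[-0.35,-0.12,0,0],[-0.65,-0.24,0,0],[-0.895,-0.32,0,0],[-0.895,-0.32,0,0],[-0.895,-0.32,0,0],[-0.895,-0.32,0,0]],
  ],
)

```text
time_s: 37.55
ee_pos: [546.4, 84.1, 137.0]
eef_rot: [180.0, -0.0, -91.4]
force: [0.4, -0.2, -1.6]
width: 31.7
gripper_force: 30.0
```

drive_tool(
  deltas=[
    [[0,0,0.2,0],[0,0,0.4,0],[0,0,0.6,0],[0,0,0.72,0],[0,0,0.795,0],[0,0,0.795,0],[0,0,0.795,0],[0,0,0.795,0]],
  ],
)

```text
time_s: 38.55
ee_pos: [547.1, 85.1, 58.0]
eef_rot: [-180.0, 0.0, -91.3]
force: [0.0, -0.0, -0.9]
width: 31.4
gripper_force: 30.0
```

drive_tool(
  deltas=[
    [[0,0,0,0],[0,0,0,0],[0,0,0,0],[0,0,0,0],[0,0,0,0],[0,0,0,0],[0,0,-0.3,0],[0,0,-0.7,0],[0,0,-1,0]],
  ],
  gripper=1,
)

```text
time_s: 39.67
ee_pos: [547.2, 85.1, 159.2]
eef_rot: [-179.9, 0.0, -91.3]
force: [-0.5, -0.1, -0.4]
width: 86.9
gripper_force: 0.0
```

drive_tool(
  deltas=[
    [[0,0,-0.5,0],[0.4,0.4,-0.8,0],[0.9,0.9,-1,0]],
  ],
)

```text
time_s: 40.05
ee_pos: [463.2, 4.9, 255.6]
eef_rot: [-179.9, 0.0, -91.2]
force: [0.5, -0.7, 0.3]
width: 87.0
gripper_force: 0.0
```

drive_tool(
  deltas=[
    [[0.5,0.1,0,0],[1,0.2,0,0],[1,0.2,0,0]],
  ],
)

```text
time_s: 40.42
ee_pos: [440.0, -96.5, 254.3]
eef_rot: [-180.0, 0.0, -91.6]
force: [0.6, 0.1, -0.0]
width: 86.8
gripper_force: 0.0
```

drive_tool(
  deltas=[
    [[0.5,0.1,0,0],[1,0.2,0,0],[1,0.2,0,0],[1,0.2,0,0]],
  ],
)

```text
time_s: 40.92
ee_pos: [419.2, -193.2, 253.9]
eef_rot: [180.0, 0.0, -91.3]
force: [0.5, 1.5, 0.2]
width: 86.7
gripper_force: 0.0
```

```bash
python3 - <<'E'
from h import *
print(bot.read_state()['ee_pos'],bot.read_state()['time_s'])
a,_=bot.snapshot('scene');b,_=bot.snapshot('top')
W=np.vstack([cv2.resize(a[100:190,180:320],(600,386),interpolation=cv2.INTER_CUBIC),cv2.resize(b[160:200,140:260],(600,200),interpolation=cv2.INTER_CUBIC)]);save(0,'final',W)
E
```

```text
[ 419.2266535  -193.18743062  253.94395501] 40.925
```

View pics/final.png

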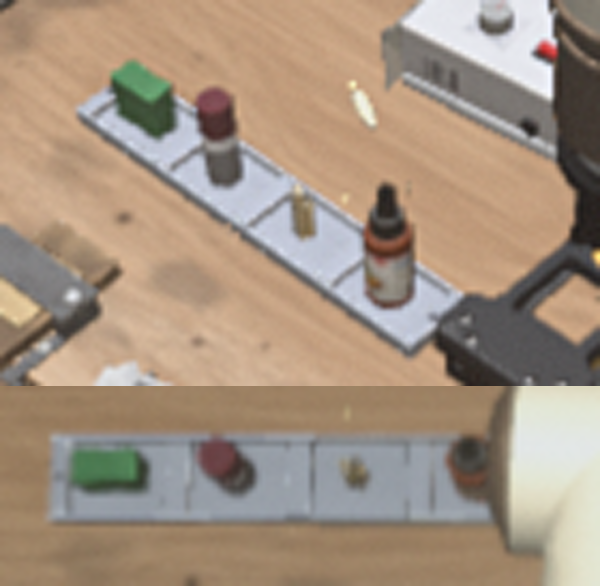

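All four stand upright in their pockets, in the order wax, cap bottle, tubes, dropper bottle from left to right.

```bash
python3 -c "
from bench import bot
print(bot.hand_in())"
```

```text
the job is handed in; nothing more can be done
None
```

The job is handed in at about 41 s: the last pictures show wax, cap bottle, tubes and dropper bottle standing upright in the rack from left to right, the reverse of their starting order; the hand-in returned no verdict.

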